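Close the sweet canisters tight

ROBOT

A 6-joint arm with a two-finger parallel gripper is mounted at the origin on a cart in front of the work surface, level with it; the furniture and walls round the work are solid. World frame = base frame: x ahead of the robot, y to its left, z up, the work surface at z = 0. Lengths are in m, angles in rad, forces in N, time in s.
With the tool pointing down it reaches from about 0.275 to 0.85 m from the base axis. Payload 5.2 kg.
Tool frame: the origin (TCP) lies at the very end of the fingers, on their centre line; the grasp point (between the pads) lies 19 mm behind it; z points along the fingers, y is the line along which they close (so a half turn about z gives the same grasp; the last joint's range is limited). The gripper opens to 85 mm and grips with 20 to 120 N. Pads are 22 mm wide; open, the fingers measure 114 mm over their backs; the gripper's body (76 mm by 85 mm) begins 54 mm behind the grasp point. The pads swing forward as they close: fully open they stand 13 mm farther back than shut.
Start: joints at [0.937, 0.259, 1.535, -0, 1.348, -0.203], TCP at [0.23, 0.5, 0.231] pointing down, gripper open.
Joint ranges: [-3.14, 3.14], [-0.91, 2.08], [0.19, 2.58], [-1.22, 4.36], [0.22, 2.71], [-3.12, 3.12]. Speed limits (rad/s): [2.57, 2.57, 3.14, 3.14, 3.14, 3.14].

INTERFACE

Orientations are given as a unit quaternion [x, y, z, w].
In Python, from station import status, vision, r, finder gives the robot as it stands.
- The arm moves only by the shell command python3 -m creep 'ROWS' [FORCE]. ROWS is JSON, a list of rows, each an object of numbers: "x", "y", "z": the shift along the tool's x, y, z in cm; "ax", "ay", "az": the turn, a rotation vector about the tool's x, y, z in rad; "fingers": the closure, from 0 (fully open) to 1 (shut). A call has 1 to 12 rows; each row shifts and turns the commanded pose from where the row before left it, along the tool's axes as they then stand; what a row does not reach is not made up. A row lasts 1/8 s, in which the tool goes at most 62.5 mm and 10.7 degrees, less where a joint would pass 70% of its speed; a pose out of reach is approached as far as the arm can. A call is refused whole if a number of a shift passes 6.25 or a number of a turn 0.188, either way. A call with a gripper value outside its range is refused whole. The fingers move at their own pace and stop on an object; FORCE is the grip in N (left out, the last holds). Time passes only in rows, so rows that do not move let the fingers close. It gives the time, the measured TCP pose, the force, the opening and the grip force at its end, in the units of the state.
- status.get_obs(): the state, without advancing time (a new reading comes with each control period).
- vision.capture(name): name is "side" or "top"; returns the picture (480x640x3 uint8, red, green, blue); there is no depth.
- vision.get_calibration(name): a dict with "fx", "fy", "cx", "cy" (pixels), "dist" ([k1, k2, p1, p2, k3] as OpenCV has them; the pictures are not rectified), "eye" and "orientation" of the camera in the world. Camera axes: x right, y down, z forward; pixel columns grow to the right and rows downward; lengths in m; the calibration is good to about 2 mm. A picture is of the moment at which its call begins. get_calibration takes no time and is no camera call.
- r.close_job(): hands the job in; it is judged then, once.
Trained networks look in the newest picture that a camera, given by its name, has taken for a name from the list of things; names that differ only in an ending like _2 or _b are one class to them, and where a whole thing is asked for, a point or a joint stands for the part that bears it (a point fixed in the world has none). Each returns a list of dicts, best first, with "score" (0 to 1); they miss things now and then, are a little off and sometimes report something else, mostly with a low value. They report only what shows in the picture. A call takes as long as a camera call.
- finder.boxes_of(camera, target): "extent" ([left, top, right, bottom] in pixels, round what is visible of it).
- finder.outline_of(camera, target): "region" (480x640 bool, what is visible of it) and "extent" ([left, top, right, bottom] in pixels, round what is visible of it).
The state is a dict: "clock": time; "q": joint angles; "joint_velocities": joint speeds; "joint_efforts": joint torques, N m; "tool_pos": TCP position; "tool_rot": TCP orientation; "ft_force": force on the tool from outside, world axes, zero at the start; "ft_torque": the same for the moment, N m; "finger_gap": opening from 0.0 (shut) to 1.0 (fully open); "gripper_force": force on a finger pad.
Only numpy, scipy, OpenCV 4.12 (cv2) and the standard library are available. Lean on these libraries where they do the work, as an engineer would, in place of code of your own. Each camera call takes 0.05 s, during which the arm holds its last target. There are 200 camera calls.

TASK

Close the three steel sweet canisters for the night: put each lid on the canister it fits (the large lid was left on the small canister by mistake, the small lid lies on the counter, the medium lid is on its own canister but not pressed down) and press each one down until it is fully home, with its flange on the metal rim and none of the black rubber seal showing. A seal may only be pushed in by its own lid, never by hand or by a wrong lid. Leave the other things on the counter standing where they are.

Things in the scene. Friction and masses are not known exactly. Their poses are not given: they have to be found in the camera images.
- canister_large: the large steel sweet canister: round, plain, upright, fixed to the counter, outer diameter 78 mm, metal rim 72 mm above the counter, open mouth 70 mm in diameter, 30 mm deep. Origin: centre of its underside; z up.
- canister_large_rim (a point): centre of the large canister's mouth, level with its metal rim (72 mm above the counter).
- seal_large (a joint): black rubber seal collar on the large canister's rim (a ring 76 mm outside, wall 3 mm): metres pushed in. 0 = stands 6 mm above the metal rim, 0.006 = flush with the rim (its stop). Slides straight down when pressed with about 8 N, has no spring and stays where it is left; the weight of a lid does not move it.
- lid_large: loose steel lid of the large canister, 120 g: plug 66 mm in diameter, 12 mm deep (2 mm play all round in its mouth), flange 80 mm wide, 5 mm thick, 6 mm dome, upright round wooden knob 22 mm in diameter from 23 to 49 mm above the origin. Origin: centre of the plug's underside; z up. Starts right way up on the small canister, its plug (too wide to enter) on that seal.
- lid_large_seat (a point): centre of the underside of the large lid's flange, 12 mm above the lid's origin; coincides with the canister's rim point when the lid is fully home.
- canister_medium: the medium steel sweet canister: round, plain, upright, fixed to the counter, outer diameter 66 mm, metal rim 60 mm above the counter, open mouth 58 mm in diameter, 30 mm deep. Origin: centre of its underside; z up.
- canister_medium_rim (a point): centre of the medium canister's mouth, level with its metal rim (60 mm above the counter).
- seal_medium (a joint): black rubber seal collar on the medium canister's rim (a ring 64 mm outside, wall 3 mm): metres pushed in. 0 = stands 6 mm above the metal rim, 0.006 = flush with the rim (its stop). Slides straight down when pressed with about 8 N, has no spring and stays where it is left; the weight of a lid does not move it.
- lid_medium: loose steel lid of the medium canister, 90 g: plug 54 mm in diameter, 12 mm deep (2 mm play all round in its mouth), flange 68 mm wide, 5 mm thick, 6 mm dome, upright round wooden knob 22 mm in diameter from 23 to 49 mm above the origin. Origin: centre of the plug's underside; z up. Starts loose on its own canister, flange on the raised seal, 6 mm short of home.
- lid_medium_seat (a point): centre of the underside of the medium lid's flange, 12 mm above the lid's origin; coincides with the canister's rim point when the lid is fully home.
- canister_small: the small steel sweet canister: round, plain, upright, fixed to the counter, outer diameter 54 mm, metal rim 85 mm above the counter, open mouth 46 mm in diameter, 30 mm deep. Origin: centre of its underside; z up.
- canister_small_rim (a point): centre of the small canister's mouth, level with its metal rim (85 mm above the counter).
- seal_small (a joint): black rubber seal collar on the small canister's rim (a ring 52 mm outside, wall 3 mm): metres pushed in. 0 = stands 6 mm above the metal rim, 0.006 = flush with the rim (its stop). Slides straight down when pressed with about 8 N, has no spring and stays where it is left; the weight of a lid does not move it.
- lid_small: loose steel lid of the small canister, 60 g: plug 42 mm in diameter, 12 mm deep (2 mm play all round in its mouth), flange 56 mm wide, 5 mm thick, 6 mm dome, upright round wooden knob 22 mm in diameter from 23 to 49 mm above the origin. Origin: centre of the plug's underside; z up. Starts right way up on the counter, in the front row.
- lid_small_seat (a point): centre of the underside of the small lid's flange, 12 mm above the lid's origin; coincides with the canister's rim point when the lid is fully home.
- receipt_roll: bystander: white paper roll standing on end, 52 mm diameter, 58 mm tall. Origin: centre of its underside.
- cream_pot: bystander: round screw-top pot, 58 mm diameter, 50 mm tall. Origin: centre of its underside.
- ribbon_spool: bystander: ribbon spool lying flat, 60 mm diameter, 30 mm tall. Origin: centre of its underside.
- tin: bystander: upright tin, 57 mm diameter, 72 mm tall. Origin: centre of its underside.
- doll_a: bystander: turned wooden peg doll standing between two canisters, 38 mm diameter, 86 mm tall. Origin: centre of its underside.
- doll_b: bystander: another peg doll standing between two canisters, 38 mm diameter, 86 mm tall. Origin: centre of its underside.
- box_cutter: bystander: flat box cutter, 152 x 25 x 18 mm, lying near the counter's front edge (long axis = its x). Origin: centre of its underside.
- eraser: bystander: eraser, 22 x 51 x 13 mm. Origin: centre of its underside.

How it is judged:
By the outcome, as a careful person would: the job done as asked, in the order asked, and still so for the second after the job is handed in, with the robot touching nothing.
It also fails if it takes over 72 s, if anything falls off the work surface, if the arm or the gripper's body presses on something with over 40 N, if the wrist force passes 120 N, or if a joint passes its speed limit or range.

## Working session

There is one attempt and no reset: what is moved stays moved. The work goes in short steps, Python scripts to look and compute and a shell command to move; the robot and the scene stay as the last step left them, time stands still between calls to the robot, and variables do not carry over. Pictures are saved under pics/ and viewed, at most 10 in all, crops included, and the job is handed in when it is done.

```bash
ls; mkdir -p pics; cat > h.py <<'E'
import numpy as np, cv2
from scipy.spatial.transform import Rotation as R
from station import status, vision, r, finder
def ray(cam,uv):
    c=vision.get_calibration(cam)
    K=np.array([[c['fx'],0,c['cx']],[0,c['fy'],c['cy']],[0,0,1]],float)
    n=cv2.undistortPoints(np.array([[uv]],float),K,np.array(c['dist'],float))[0,0]
    return np.array(c['eye']),R.from_quat(c['orientation']).apply([n[0],n[1],1])
def at(cam,uv,z):
    e,d=ray(cam,uv); return e+d*(z-e[2])/d[2]
def proj(cam,P):
    c=vision.get_calibration(cam)
    K=np.array([[c['fx'],0,c['cx']],[0,c['fy'],c['cy']],[0,0,1]],float)
    Ri=R.from_quat(c['orientation']).inv()
    return cv2.projectPoints((Ri.apply(np.atleast_2d(P)-np.array(c['eye']))),np.zeros(3),np.zeros(3),K,np.array(c['dist'],float))[0][:,0]
def snap(cam,name=None):
    im=vision.capture(cam)
    if name: cv2.imwrite(f'pics/{name}.png',im[:,:,::-1])
    return im
E
python3 - <<'E'
from h import *
np.set_printoptions(precision=3,suppress=True)
o=status.get_obs();print(o)
for c in('top','side'):
    snap(c,c+'0');k=vision.get_calibration(c);print(c,k['eye'],R.from_quat(k['orientation']).as_matrix().tolist(),k['fx'])
    for n in ['canister_large','lid_large','canister_medium','lid_medium','canister_small','lid_small','seal_large','receipt_roll','cream_pot','ribbon_spool','tin','doll_a','box_cutter','eraser']:
        print(c,n,[(round(b['score'],2),[int(v) for v in b['extent']]) for b in finder.boxes_of(c,n)[:3]])
E
```

```text
pics
{'clock': 0.0, 'q': array([ 0.937,  0.259,  1.536, -0.   ,  1.348, -0.203]), 'joint_velocities': array([ 0.   , -0.   ,  0.   ,  0.   ,  0.001,  0.001]), 'joint_efforts': array([ -0.002, -44.603, -29.057,  -0.001,   0.012,   0.   ]), 'tool_pos': array([0.229, 0.499, 0.23 ]), 'tool_rot': array([ 0.214,  0.977, -0.001, -0.   ]), 'ft_force': array([-0.319,  0.656, -0.396]), 'ft_torque': array([-0.002,  0.042,  0.01 ]), 'gripper_force': 0.0, 'finger_gap': 1.0014887252703357}
top [ 0.313 -0.071  0.909] [[0.03755421134842404, -0.9723412835936599, 0.2305257240080415], [-0.9992777418950937, -0.03788031949616836, 0.003012631393092449], [0.005803082201756071, -0.23047236193153842, -0.9730615677451544]] 539.6430795483342
top canister_large [(0.62, [188, 175, 239, 228])]
top lid_large [(0.73, [281, 161, 334, 207]), (0.41, [187, 171, 238, 227])]
top canister_medium [(0.96, [382, 197, 417, 225]), (0.58, [257, 316, 344, 344]), (0.21, [291, 204, 323, 216])]
top lid_medium [(0.83, [390, 176, 430, 212]), (0.28, [163, 266, 193, 300])]
top canister_small [(0.79, [294, 204, 321, 218])]
top lid_small
[... 976 characters left out ...]
ster_medium [(0.79, [371, 281, 410, 312])]
side lid_medium [(0.8, [377, 257, 411, 286])]
side canister_small [(0.79, [340, 238, 370, 279])]
side lid_small [(0.55, [245, 225, 266, 248]), (0.37, [338, 229, 343, 262]), (0.35, [318, 309, 355, 354])]
side seal_large [(0.63, [304, 208, 338, 223])]
side receipt_roll []
side cream_pot [(0.71, [296, 284, 325, 325]), (0.69, [338, 210, 375, 239]), (0.34, [302, 209, 336, 251])]
side ribbon_spool [(0.84, [279, 263, 311, 289])]
side tin [(0.75, [264, 234, 289, 270])]
side doll_a [(0.73, [358, 253, 378, 296]), (0.55, [338, 238, 344, 259]), (0.3, [266, 234, 293, 270])]
side box_cutter [(0.93, [248, 274, 268, 309])]
side eraser [(0.43, [293, 246, 308, 256])]
```

```bash
python3 - <<'E'
import cv2
a=cv2.imread('pics/top0.png')[140:360,140:500]; b=cv2.imread('pics/side0.png')[190:370,220:440]
cv2.imwrite('pics/a.png',cv2.resize(a,None,fx=2.2,fy=2.2,interpolation=2)); cv2.imwrite('pics/b.png',cv2.resize(b,None,fx=3.3,fy=3.3,interpolation=2))
E
```

```text
(no output)
```

View pics/a.png

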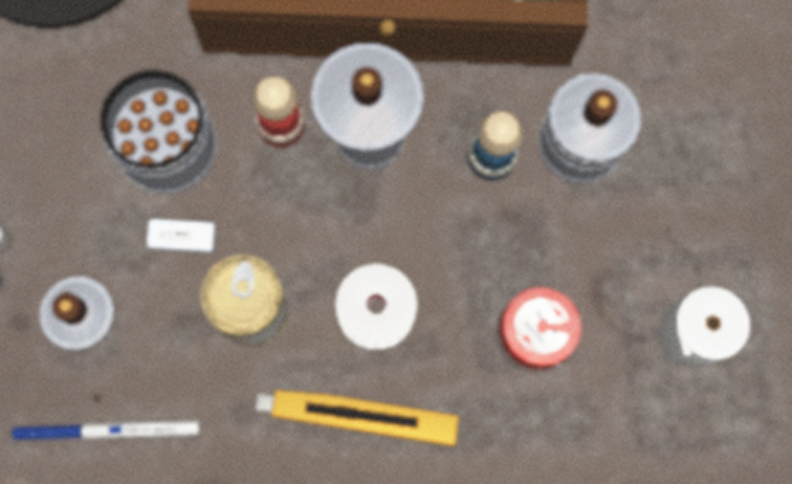

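View pics/b.png

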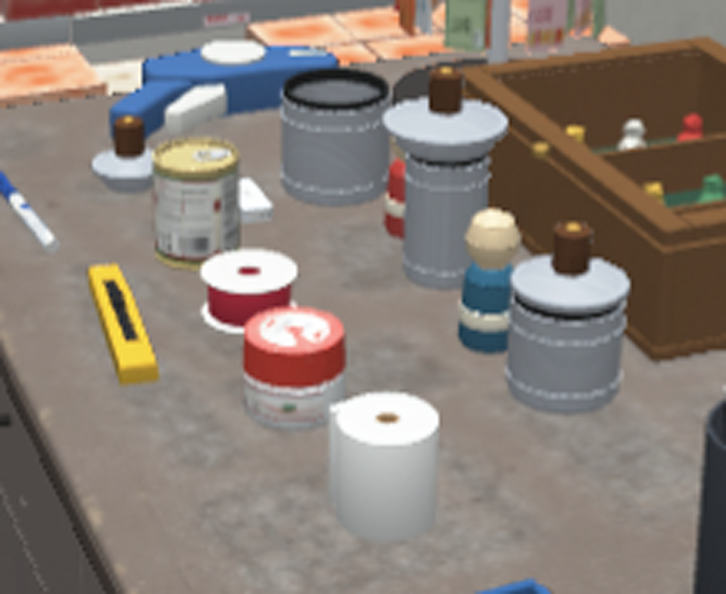

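The top view (crop scale 2.2, offset 140) shows the open large canister at crop (155,115) and the large lid on the small canister at (367,95). The medium lid is at (595,115) and the small lid at (75,313). Dolls stand between the canisters, and a wooden box is behind them.

```bash
cat >> h.py <<'E'
def ell(cam,name,z,near=None):
    for b in finder.outline_of(cam,name)[:3]:
        m=b['region'].astype(np.uint8)
        cs=cv2.findContours(m,cv2.RETR_EXTERNAL,cv2.CHAIN_APPROX_NONE)[0]
        if not cs: continue
        c=cv2.convexHull(max(cs,key=cv2.contourArea))
        P=np.array([at(cam,p[0].astype(float),z)[:2] for p in c])
        (cx,cy),rad=cv2.minEnclosingCircle((P*1000).astype(np.float32))
        A=np.c_[2*P,np.ones(len(P))];s=np.linalg.lstsq(A,(P**2).sum(1),rcond=None)[0]
        print(cam,name,round(b['score'],2),'enc',round(cx),round(cy),'r%.0f'%rad,'fit',(s[:2]*1000).round(),'r%.0f'%(1000*np.sqrt(s[2]+s[0]**2+s[1]**2)),'px',[int(v) for v in b['extent']])
def knob(cam,box,z):
    # brown knob: centroid of dark brown pixels inside a pixel box
    im=vision.capture(cam);x0,y0,x1,y1=box
    h=cv2.cvtColor(im,cv2.COLOR_RGB2HSV)[y0:y1,x0:x1].astype(int)
    m=((h[...,0]<18)&(h[...,1]>95)).astype(np.uint8)
    ys,xs=np.nonzero(m)
    u=(x0+xs.mean(),y0+ys.mean());print(cam,'knob px',np.round(u,1),'n',len(xs),'world',(at(cam,u,z)*1000).round())
E
python3 - <<'E'
from h import *
snap('top');snap('side')
for c in('top','side'):
    ell(c,'seal_large',.078);ell(c,'canister_large',.074);ell(c,'lid_large',.1005);ell(c,'lid_medium',.0685);ell(c,'lid_small',.015)
    ell(c,'doll_a',.07);ell(c,'tin',.072);ell(c,'ribbon_spool',.03);ell(c,'eraser',.013)
knob('top',(290,160,325,195),.091+.036);knob('top',(400,178,425,202),.054+.036);knob('top',(158,265,195,300),.036)
knob('side',(345,205,365,228),.127);knob('side',(380,252,405,276),.09);knob('side',(250,222,265,240),.036)
E
```

```text
top seal_large 0.7 enc 555 102 r26 fit [571. 101.] r31 px [186, 171, 233, 217]
top canister_large 0.88 enc 570 94 r49 fit [570.  94.] r45 px [186, 172, 240, 229]
top canister_large 0.31 enc 580 100 r39 fit [580. 101.] r38 px [186, 171, 235, 216]
top lid_large 0.92 enc 594 -58 r41 fit [594. -57.] r40 px [280, 160, 333, 204]
top lid_medium 0.81 enc 595 -227 r35 fit [ 595. -227.] r34 px [391, 170, 431, 213]
top lid_small 0.61 enc 442 157 r28 fit [442. 157.] r27 px [160, 265, 193, 302]
top doll_a 0.84 enc 570 -152 r27 fit [ 570. -154.] r24 px [352, 191, 376, 223]
top doll_a 0.76 enc 590 9 r27 fit [590.   8.] r24 px [255, 174, 275, 206]
top doll_a 0.72 enc 565 -62 r21 fit [570. -61.] r21 px [295, 203, 321, 214]
top ribbon_spool 0.83 enc 454 -70 r32 fit [454. -69.] r31 px [293, 260, 328, 294]
top eraser 0.87 enc 506 84 r27 fit [506.  83.] r24 px [206, 239, 239, 253]
side seal_large 0.77 enc 576 91 r44 fit [577.  91.] r42 px [305, 210, 340, 224]
side canister_large 0.62 enc 555 24 r123 fit [541.  29.] r109 px [304, 211, 336, 250]
side lid_large 0.67 enc 605 -29 r82 fit [608. -31.] r66 px [3
[... 690 characters left out ...]
[637.  40.] r69 px [337, 210, 376, 242]
side ribbon_spool 0.81 enc 447 -98 r57 fit [442. -95.] r49 px [280, 265, 308, 291]
side ribbon_spool 0.34 enc 589 -235 r67 fit [ 584. -232.] r59 px [373, 279, 409, 313]
side eraser 0.64 enc 692 182 r99 fit [710. 176.] r81 px [338, 210, 373, 237]
side eraser 0.36 enc 628 -11 r110 fit [627. -12.] r93 px [342, 238, 367, 276]
top knob px [307.1 175.3] n 136 world [598. -59. 127.]
top knob px [412.9 188.1] n 101 world [ 596. -228.   90.]
top knob px [170.8 279.7] n 98 world [442. 158.  36.]
side knob px [355.9 215.3] n 180 world [601. -48. 127.]
side knob px [392.2 260.5] n 423 world [ 606. -208.   90.]
side knob px [258.5 231.1] n 82 world [443. 158.  36.]
```

```bash
python3 -m creep '[{"az":-0.144,"fingers":0.5},{"az":-0.144},{"az":-0.144},{}]' 40; python3 -m creep '[{"x":-3.1,"y":-4.6},{"x":-3.1,"y":-4.6},{"x":-3.1,"y":-4.6},{"x":-3.1,"y":-4.6},{"x":-3.1,"y":-4.6},{"x":-3.1,"y":-4.6},{"x":-3.1,"y":-4.6},{"x":-3.1,"y":-4.6},{"x":-3.1,"y":-4.6},{"x":-3.1,"y":-4.6},{"x":-3,"y":-4.6},{"x":-3,"y":-4.6}]'
```

```text
invalid input at $[0]: expected keys x, y, z, ax, ay, az, fingers
invalid input at $[0]: expected keys x, y, z, ax, ay, az, fingers
```

```bash
python3 -m creep '[{"x":0,"y":0,"z":0,"ax":0,"ay":0,"az":-0.144,"fingers":0.5},{"x":0,"y":0,"z":0,"ax":0,"ay":0,"az":-0.144,"fingers":0.5},{"x":0,"y":0,"z":0,"ax":0,"ay":0,"az":-0.144,"fingers":0.5},{"x":0,"y":0,"z":0,"ax":0,"ay":0,"az":0,"fingers":0.5}]' 40; python3 -m creep '[{"x":-3,"y":-4.6,"z":0,"ax":0,"ay":0,"az":0,"fingers":0.5},{"x":-3,"y":-4.6,"z":0,"ax":0,"ay":0,"az":0,"fingers":0.5},{"x":-3,"y":-4.6,"z":0,"ax":0,"ay":0,"az":0,"fingers":0.5},{"x":-3,"y":-4.6,"z":0,"ax":0,"ay":0,"az":0,"fingers":0.5},{"x":-3,"y":-4.6,"z":0,"ax":0,"ay":0,"az":0,"fingers":0.5},{"x":-3,"y":-4.6,"z":0,"ax":0,"ay":0,"az":0,"fingers":0.5},{"x":-3,"y":-4.6,"z":0,"ax":0,"ay":0,"az":0,"fingers":0.5},{"x":-3,"y":-4.6,"z":0,"ax":0,"ay":0,"az":0,"fingers":0.5},{"x":-3,"y":-4.6,"z":0,"ax":0,"ay":0,"az":0,"fingers":0.5},{"x":-3,"y":-4.6,"z":0,"ax":0,"ay":0,"az":0,"fingers":0.5},{"x":-3,"y":-4.6,"z":0,"ax":0,"ay":0,"az":0,"fingers":0.5},{"x":0,"y":0,"z":0,"ax":0,"ay":0,"az":0,"fingers":0.5}]'
```

```text
clock: 3.3
tool_pos: [0.2297, 0.4998, 0.2313]
tool_rot: [0.0, 1.0, -0.0, 0.0]
ft_force: [-0.2, 0.5, 0.3]
finger_gap: 0.502
gripper_force: 0.0
clock: 4.8
tool_pos: [0.562, -0.0094, 0.2307]
tool_rot: [0.003, 1.0, -0.0, 0.0]
ft_force: [-0.9, 0.3, 0.1]
finger_gap: 0.503
gripper_force: 0.0
```

```bash
python3 -m creep '[{"x":-1.8,"y":-2.6,"z":0,"ax":0,"ay":0,"az":0,"fingers":0.5},{"x":-1.8,"y":-2.6,"z":2,"ax":0,"ay":0,"az":0,"fingers":0.5},{"x":0,"y":0,"z":3,"ax":0,"ay":0,"az":0,"fingers":0.5},{"x":0,"y":0,"z":3,"ax":0,"ay":0,"az":0,"fingers":0.5},{"x":0,"y":0,"z":0,"ax":0,"ay":0,"az":0,"fingers":0.5},{"x":0,"y":0,"z":0,"ax":0,"ay":0,"az":0,"fingers":0.5}]'; python3 - <<'E'
from h import *
a=snap('side')[120:280,280:440];b=snap('top')[90:250,240:400]
cv2.imwrite('pics/c.png',cv2.resize(np.hstack([a,b])[:,:,::-1],None,fx=2.5,fy=2.5,interpolation=2))
E
```

```text
clock: 5.55
tool_pos: [0.5968, -0.0573, 0.1526]
tool_rot: [-0.0, 1.0, -0.0, 0.001]
ft_force: [0.3, 0.4, 0.3]
finger_gap: 0.495
gripper_force: 0.0
```

View pics/c.png

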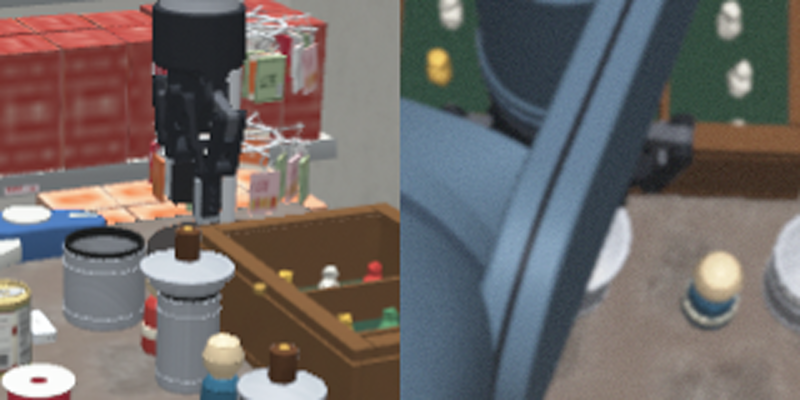

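The side view (left half) shows the fingertips at about crop (207,195), above and right of the knob at (188,240). I'll check that against the projected TCP.

```bash
python3 - <<'E'
from h import *
for P in ([.597,-.057,.1526],[.597,-.057,.14],[.597,-.057,.1005]):
    u=proj('side',P)[0];print(u.round(1),((u-[280,120])*2.5).round())
E
```

```text
[356.2 205.3] [191. 213.]
[356.1 211.1] [190. 228.]
[355.5 228.7] [189. 272.]
```

```bash
python3 - <<'E'
from h import *
a=snap('side')[165:245,310:400]
cv2.imwrite('pics/d.png',cv2.resize(a[:,:,::-1],None,fx=7,fy=7,interpolation=2))
t=np.array(status.get_obs()['tool_pos'])
for d in(-.021,.021,-.035,.035): print(d,((proj('side',t+[0,d,0])[0]-[310,165])*7).round())
E
```

```text
-0.021 [355. 304.]
0.021 [296. 260.]
-0.035 [375. 319.]
0.035 [278. 246.]
```

View pics/d.png

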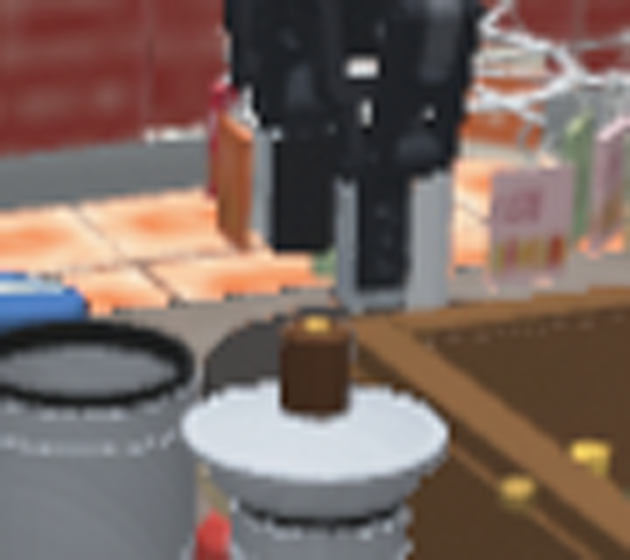

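The fingers straddle the knob as projected: the far tip is at (305,250), the near tip at (380,290) and the knob at (317,360). I'll descend and grip.

```bash
python3 -m creep '[{"x":0,"y":0,"z":1.2,"ax":0,"ay":0,"az":0,"fingers":0.5},{"x":0,"y":0,"z":1.2,"ax":0,"ay":0,"az":0,"fingers":0.5},{"x":0,"y":0,"z":0.8,"ax":0,"ay":0,"az":0,"fingers":0.5},{"x":0,"y":0,"z":0,"ax":0,"ay":0,"az":0,"fingers":0.6},{"x":0,"y":0,"z":0,"ax":0,"ay":0,"az":0,"fingers":0.68},{"x":0,"y":0,"z":0,"ax":0,"ay":0,"az":0,"fingers":0.75},{"x":0,"y":0,"z":0,"ax":0,"ay":0,"az":0,"fingers":0.85},{"x":0,"y":0,"z":0,"ax":0,"ay":0,"az":0,"fingers":1},{"x":0,"y":0,"z":0,"ax":0,"ay":0,"az":0,"fingers":1}]' 50
```

```text
clock: 6.82
tool_pos: [0.5967, -0.0579, 0.1198]
tool_rot: [-0.001, 1.0, -0.0, 0.0]
ft_force: [-0.0, 0.4, 2.7]
finger_gap: 0.235
gripper_force: 49.0
```

```bash
python3 -m creep '[{"x":0,"y":0,"z":-1,"ax":0,"ay":0,"az":0,"fingers":1},{"x":0,"y":0,"z":-2,"ax":0,"ay":0,"az":0,"fingers":1},{"x":0,"y":0,"z":-2,"ax":0,"ay":0,"az":0,"fingers":1},{"x":0.3,"y":3,"z":0,"ax":0,"ay":0,"az":0,"fingers":1},{"x":0.5,"y":4,"z":0,"ax":0,"ay":0,"az":0,"fingers":1},{"x":0.5,"y":4,"z":0,"ax":0,"ay":0,"az":0,"fingers":1},{"x":0.4,"y":3,"z":0,"ax":0,"ay":0,"az":0,"fingers":1},{"x":0,"y":1.8,"z":0,"ax":0,"ay":0,"az":0,"fingers":1},{"x":0,"y":0,"z":0,"ax":0,"ay":0,"az":0,"fingers":1},{"x":0,"y":0,"z":0,"ax":0,"ay":0,"az":0,"fingers":1}]'; python3 - <<'E'
from h import *
a=snap('side','s1')[130:280,250:400];b=snap('top','t1')[110:260,160:360]
cv2.imwrite('pics/e.png',cv2.resize(np.hstack([a,b])[:,:,::-1],None,fx=2.28,fy=2.28,interpolation=2))
t=np.array(status.get_obs()['tool_pos']);print(t)
z=t[2]-.028+.012
for c in('side','top'): ell(c,'lid_large',z)
ell('top','canister_small',.091);ell('top','seal_small',.091);ell('side','seal_small',.091)
ell('top','seal_large',.078);ell('side','seal_large',.078);ell('top','canister_large',.075)
for n,P in(('lid',[t[0],t[1],z]),('seal',[.58,.1,.078])):
  th=np.linspace(0,6.28,60);rr=.04 if n=='lid' else .038
  C=proj('side',np.array(P)+np.c_[rr*np.cos(th),rr*np.sin(th),0*th]);print(n,'side pred extent',C.min(0).round(),C.max(0).round())
E
```

```text
clock: 8.07
tool_pos: [0.5794, 0.0992, 0.1693]
tool_rot: [-0.0, 1.0, -0.0, -0.0]
ft_force: [-0.4, -0.1, 0.3]
finger_gap: 0.235
gripper_force: 49.1
[0.57938528 0.09899779 0.16924408]
side lid_large 0.64 enc 582 123 r91 fit [578. 121.] r68 px [305, 167, 336, 196]
top lid_large 0.74 enc 567 -211 r31 fit [ 567. -211.] r30 px [389, 175, 429, 212]
top lid_large 0.57 enc 574 98 r39 fit [572.  98.] r37 px [174, 165, 227, 202]
top canister_small 0.89 enc 580 -60 r38 fit [580. -60.] r34 px [291, 173, 323, 217]
top canister_small 0.56 enc 588 -223 r33 fit [ 588. -223.] r32 px [391, 174, 430, 213]
top seal_small 0.77 enc 593 -61 r27 fit [593. -61.] r26 px [292, 167, 323, 204]
side seal_small 0.75 enc 593 -69 r32 fit [593. -69.] r29 px [340, 229, 370, 243]
side seal_small 0.6 enc 555 -145 r115 fit [ 544. -139.] r97 px [341, 232, 372, 278]
top seal_large 0.45 enc 571 81 r30 fit [577.  96.] r34 px [187, 184, 233, 218]
side seal_large 0.5 enc 578 91 r43 fit [577.  91.] r41 px [306, 211, 338, 224]
side seal_large 0.26 enc 565 -117 r118 fit [ 558. -112.] r100 px [342, 232, 367, 281]
top canister_large 0.81 enc 564 91 r41 fit [564.  91.] r40 px [188, 182, 238, 227]
lid side pred extent [304. 180.] [339. 190.]
seal side pred extent [305. 210.] [337. 221.]
```

View pics/e.png

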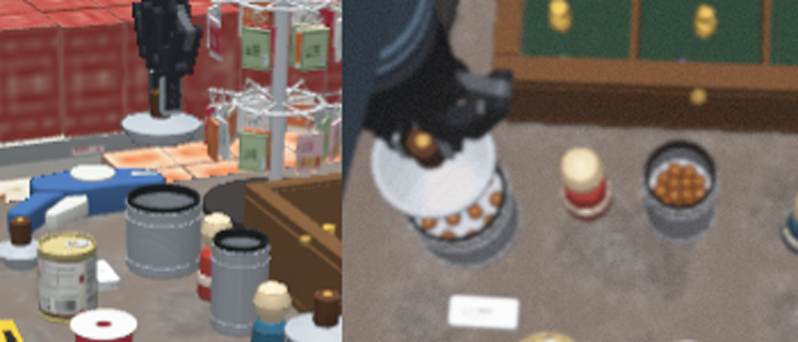

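The lid hangs level in the grip at crop (160,124), and the small canister is now open at (240,240). I'll fit circles to the edges to get relative positions within 1 mm.

```bash
cat >> h.py <<'E'
def cfit(cam,im,x0,y0,z,rad,arc=None,s=.012):
    """best centre of a circle of radius rad at height z by radial image gradient; arc: world-angle range (deg) used"""
    g=cv2.GaussianBlur(cv2.cvtColor(im,cv2.COLOR_RGB2GRAY),(0,0),.8).astype(np.float32)
    a=np.radians(np.linspace(*(arc or (0,360)),120));u=np.c_[np.cos(a),np.sin(a),0*a]
    def sc(c):
        P=np.array([c[0],c[1],z]);I=proj(cam,P+u*(rad-.0022)).astype(np.float32);O=proj(cam,P+u*(rad+.0022)).astype(np.float32)
        f=lambda q:cv2.remap(g,q[:,0],q[:,1],cv2.INTER_LINEAR).ravel()
        d=f(O)-f(I);return abs(np.clip(d,-40,40).mean())
    best=max(((sc((x,y)),x,y) for x in np.arange(x0-s,x0+s,.001) for y in np.arange(y0-s,y0+s,.001)))
    return np.round([best[0],best[1]*1e3,best[2]*1e3],1)
E
python3 - <<'E'
from h import *
L=lambda f:cv2.imread(f'pics/{f}.png')[:,:,::-1].copy()
t0,s0,t1,s1=map(L,('top0','side0','t1','s1'))
for c,im0,im1 in(('top',t0,t1),('side',s0,s1)):
    print(c,'seal_large out',cfit(c,im0,.58,.1,.078,.038),'in',cfit(c,im0,.58,.1,.078,.035))
    print(c,'lid_l start',cfit(c,im0,.597,-.058,.108,.040))
    print(c,'lid_l held',cfit(c,im1,.58,.1,.169-.028+.017,.040),cfit(c,im1,.58,.1,.169-.028+.017,.040,(120,330)))
    print(c,'seal_small out',cfit(c,im1,.593,-.061,.091,.026),'in',cfit(c,im1,.593,-.061,.091,.023))
    print(c,'lid_m',cfit(c,im1,.596,-.228,.071,.034),'lid_s',cfit(c,im1,.442,.158,.017,.028))
E
```

```text
top seal_large out [ 34.6 578.   99. ] in [ 21.8 568.   93. ]Traceback (most recent call last):
  File "<stdin>", line 6, in <module>
  File "h.py", line 45, in cfit
    best=max(((sc((x,y)),x,y) for x in np.arange(x0-s,x0+s,.001) for y in np.arange(y0-s,y0+s,.001)))
  File "h.py", line 45, in <genexpr>
    best=max(((sc((x,y)),x,y) for x in np.arange(x0-s,x0+s,.001) for y in np.arange(y0-s,y0+s,.001)))
               ~~^^^^^^^
  File "h.py", line 42, in sc
    P=np.array([c[0],c[1],z]);I=proj(cam,P+u*(rad-.0022)).astype(np.float32);O=proj(cam,P+u*(rad+.0022)).astype(np.float32)
                                ~~~~^^^^^^^^^^^^^^^^^^^^^
  File "h.py", line 12, in proj
    c=vision.get_calibration(cam)
ValueError: time passes only in moves, steps and waits
```

```bash
python3 - <<'E'
s=open('h.py').read()
s=s.replace("vision.get_calibration(cam)","cal(cam)").replace("def ray(","import functools\n@functools.lru_cache\ndef cal(cam): return vision.get_calibration(cam)\ndef ray(",1)
open('h.py','w').write(s)
E
python3 - <<'E'
from h import *
L=lambda f:cv2.imread(f'pics/{f}.png')[:,:,::-1].copy()
t0,s0,t1,s1=map(L,('top0','side0','t1','s1'))
for c,im0,im1 in(('top',t0,t1),('side',s0,s1)):
    print(c,'seal_large out',cfit(c,im0,.58,.1,.078,.038),'in',cfit(c,im0,.58,.1,.078,.035))
    print(c,'lid_l start',cfit(c,im0,.597,-.058,.108,.040))
    print(c,'lid_l held',cfit(c,im1,.58,.1,.169-.028+.017,.040),cfit(c,im1,.58,.1,.169-.028+.017,.040,(120,330)))
    print(c,'seal_small out',cfit(c,im1,.593,-.061,.091,.026),'in',cfit(c,im1,.593,-.061,.091,.023))
    print(c,'lid_m',cfit(c,im1,.596,-.228,.071,.034),'lid_s',cfit(c,im1,.442,.158,.017,.028))
E
```

```text
top seal_large out [ 34.6 578.   99. ] in [ 21.8 568.   93. ]
top lid_l start [ 40. 594. -58.]
top lid_l held [ 22.9 574.   99. ] [ 31.3 574.  100. ]
top seal_small out [ 37.5 593.  -60. ] in [ 21.3 581.  -61. ]
top lid_m [  40.  596. -227.] lid_s [ 40. 443. 157.]
side seal_large out [ 24.2 577.   92. ] in [ 15.4 576.   89. ]
side lid_l start [ 33.5 594.  -59. ]
side lid_l held [ 30.8 575.   96. ] [ 34.2 575.   96. ]
side seal_small out [ 27. 590. -68.] in [ 18.7 590.  -71. ]
side lid_m [  34.6  598.  -227. ] lid_s [ 15.9 443.  156. ]
```

```bash
python3 -m creep '[{"x":-0.35,"y":0,"z":1.5,"ax":0,"ay":0,"az":0,"fingers":1},{"x":0,"y":0,"z":1.5,"ax":0,"ay":0,"az":0,"fingers":1},{"x":0,"y":0,"z":1.5,"ax":0,"ay":0,"az":0,"fingers":1},{"x":0,"y":0,"z":1.3,"ax":0,"ay":0,"az":0,"fingers":1},{"x":0,"y":0,"z":0,"ax":0,"ay":0,"az":0,"fingers":1},{"x":0,"y":0,"z":0,"ax":0,"ay":0,"az":0,"fingers":1}]'; python3 - <<'E'
from h import *
t=np.array(status.get_obs()['tool_pos']);print(t);z=t[2]-.0288+.017
for c in('side','top'):
    im=snap(c,c+'2');print(c,cfit(c,im,.578,.099,z,.04),cfit(c,im,.578,.099,z,.04,(120,330)))
E
```

```text
clock: 9.32
tool_pos: [0.583, 0.1002, 0.1116]
tool_rot: [-0.001, 1.0, -0.0, 0.0]
ft_force: [0.9, 0.4, -0.1]
finger_gap: 0.235
gripper_force: 49.1
[0.58295221 0.10018142 0.1115678 ]
side [ 21.1 578.   97. ] [ 33.6 578.   98. ]
top [ 24.4 577.   99. ] [ 32.5 577.   98. ]
```

```bash
python3 -m creep '[{"x":0,"y":0,"z":0.4,"ax":0,"ay":0,"az":0,"fingers":1},{"x":0,"y":0,"z":0.3,"ax":0,"ay":0,"az":0,"fingers":1},{"x":0,"y":0,"z":0.2,"ax":0,"ay":0,"az":0,"fingers":1},{"x":0,"y":0,"z":0,"ax":0,"ay":0,"az":0,"fingers":1}]'
```

```text
clock: 9.93
tool_pos: [0.5826, 0.1002, 0.1021]
tool_rot: [-0.001, 1.0, 0.0, -0.0]
ft_force: [-1.1, -0.0, -0.6]
finger_gap: 0.24
gripper_force: 49.0
```

```bash
python3 -m creep '[{"x":0,"y":0,"z":0.3,"ax":0,"ay":0,"az":0,"fingers":1},{"x":0,"y":0,"z":0.3,"ax":0,"ay":0,"az":0,"fingers":1},{"x":0,"y":0,"z":0,"ax":0,"ay":0,"az":0,"fingers":1}]';python3 -m creep '[{"x":0,"y":0,"z":0.2,"ax":0,"ay":0,"az":0,"fingers":1},{"x":0,"y":0,"z":0.2,"ax":0,"ay":0,"az":0,"fingers":1},{"x":0,"y":0,"z":0,"ax":0,"ay":0,"az":0,"fingers":1}]'
```

```text
clock: 10.3
tool_pos: [0.5827, 0.1003, 0.096]
tool_rot: [-0.001, 1.0, 0.0, -0.0]
ft_force: [0.2, 1.2, -1.7]
finger_gap: 0.236
gripper_force: 48.9
clock: 10.68
tool_pos: [0.583, 0.1003, 0.0932]
tool_rot: [-0.001, 1.0, 0.0, 0.001]
ft_force: [-0.1, 0.6, 4.8]
finger_gap: 0.239
gripper_force: 49.7
```

```bash
python3 -m creep '[{"x":0,"y":0,"z":0.2,"ax":0,"ay":0,"az":0,"fingers":1},{"x":0,"y":0,"z":0.2,"ax":0,"ay":0,"az":0,"fingers":1},{"x":0,"y":0,"z":0,"ax":0,"ay":0,"az":0,"fingers":1}]' 80;python3 -m creep '[{"x":0,"y":0,"z":0.2,"ax":0,"ay":0,"az":0,"fingers":1},{"x":0,"y":0,"z":0,"ax":0,"ay":0,"az":0,"fingers":1}]'
```

```text
clock: 11.05
tool_pos: [0.583, 0.1003, 0.0893]
tool_rot: [-0.001, 1.0, 0.0, 0.001]
ft_force: [-1.7, 1.5, 5.9]
finger_gap: 0.225
gripper_force: 78.0
clock: 11.3
tool_pos: [0.5831, 0.1003, 0.0889]
tool_rot: [-0.001, 1.0, -0.0, 0.001]
ft_force: [-5.1, 0.9, 15.9]
finger_gap: 0.222
gripper_force: 79.5
```

```bash
python3 -m creep '[{"x":0,"y":0,"z":0.15,"ax":0,"ay":0,"az":0,"fingers":1},{"x":0,"y":0,"z":0,"ax":0,"ay":0,"az":0,"fingers":1}]'
```

```text
clock: 11.55
tool_pos: [0.5831, 0.1003, 0.0888]
tool_rot: [-0.001, 1.0, -0.0, 0.001]
ft_force: [-8.5, -0.5, 26.1]
finger_gap: 0.224
gripper_force: 80.5
```

```bash
python3 -m creep '[{"x":0,"y":0,"z":-0.3,"ax":0,"ay":0,"az":0,"fingers":1},{"x":0,"y":0,"z":0,"ax":0,"ay":0,"az":0,"fingers":0.5},{"x":0,"y":0,"z":0,"ax":0,"ay":0,"az":0,"fingers":0.5},{"x":0,"y":0,"z":0,"ax":0,"ay":0,"az":0,"fingers":0.5},{"x":0,"y":0,"z":-2,"ax":0,"ay":0,"az":0,"fingers":0.5},{"x":0,"y":0,"z":-3,"ax":0,"ay":0,"az":0,"fingers":0.5},{"x":0,"y":0,"z":-3,"ax":0,"ay":0,"az":0,"fingers":0.5},{"x":4,"y":1.5,"z":0,"ax":0,"ay":0,"az":0,"fingers":0.5},{"x":4,"y":1.5,"z":0,"ax":0,"ay":0,"az":0,"fingers":0.5},{"x":4,"y":1.5,"z":0,"ax":0,"ay":0,"az":0,"fingers":0.5},{"x":1.8,"y":1.2,"z":0,"ax":0,"ay":0,"az":0,"fingers":0.5},{"x":0,"y":0,"z":0,"ax":0,"ay":0,"az":0,"fingers":0.5}]'; python3 - <<'E'
from h import *
t=np.array(status.get_obs()['tool_pos']);print(t)
for c in('side','top'):
    im=snap(c,c+'3');print(c,'LL',cfit(c,im,.578,.099,.077,.04),'LS',cfit(c,im,.443,.157,.017,.028))
a=cv2.imread('pics/side3.png')[190:270,230:330];cv2.imwrite('pics/f.png',cv2.resize(a,None,fx=7,fy=7,interpolation=2))
E
```

```text
clock: 13.05
tool_pos: [0.4441, 0.1577, 0.168]
tool_rot: [-0.001, 1.0, 0.0, 0.0]
ft_force: [-0.1, 0.3, -0.0]
finger_gap: 0.503
gripper_force: 0.0
[0.44411051 0.15772572 0.1680045 ]
side LL [ 28.8 580.   98. ] LS [ 15.8 443.  156. ]
top LL [ 40. 580.  99.] LS [ 40. 443. 157.]
```

View pics/f.png

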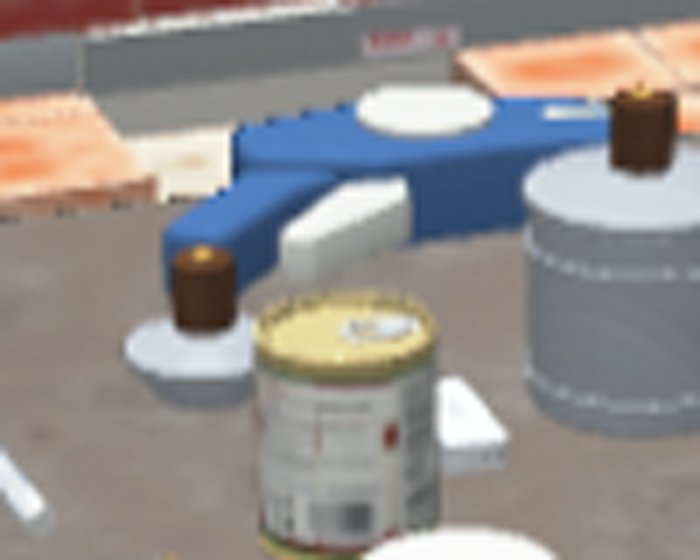

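The large lid is home at crop (610,190) with no black showing. Next is the small lid, which stands upright beside the tin at (190,350).

```bash
python3 -m creep '[{"x":0,"y":0,"z":4,"ax":0,"ay":0,"az":0,"fingers":0.5},{"x":0,"y":0,"z":4,"ax":0,"ay":0,"az":0,"fingers":0.5},{"x":0,"y":0,"z":3,"ax":0,"ay":0,"az":0,"fingers":0.5},{"x":0,"y":0,"z":2,"ax":0,"ay":0,"az":0,"fingers":0.5},{"x":0,"y":0,"z":0.8,"ax":0,"ay":0,"az":0,"fingers":0.5},{"x":0,"y":0,"z":0,"ax":0,"ay":0,"az":0,"fingers":0.5},{"x":0,"y":0,"z":0,"ax":0,"ay":0,"az":0,"fingers":0.6},{"x":0,"y":0,"z":0,"ax":0,"ay":0,"az":0,"fingers":0.68},{"x":0,"y":0,"z":0,"ax":0,"ay":0,"az":0,"fingers":0.75},{"x":0,"y":0,"z":0,"ax":0,"ay":0,"az":0,"fingers":1},{"x":0,"y":0,"z":0,"ax":0,"ay":0,"az":0,"fingers":1},{"x":0,"y":0,"z":0,"ax":0,"ay":0,"az":0,"fingers":1}]' 60
```

```text
clock: 14.65
tool_pos: [0.4452, 0.1572, 0.0307]
tool_rot: [-0.001, 1.0, 0.0, 0.001]
ft_force: [-1.1, -0.0, 5.4]
finger_gap: 0.231
gripper_force: 58.4
```

```bash
python3 -m creep '[{"x":0,"y":0,"z":-2,"ax":0,"ay":0,"az":0,"fingers":1},{"x":0,"y":0,"z":-4,"ax":0,"ay":0,"az":0,"fingers":1},{"x":0,"y":0,"z":-4,"ax":0,"ay":0,"az":0,"fingers":1},{"x":0,"y":0,"z":-4,"ax":0,"ay":0,"az":0,"fingers":1},{"x":-2,"y":-3,"z":0,"ax":0,"ay":0,"az":0,"fingers":1},{"x":-3,"y":-4.5,"z":0,"ax":0,"ay":0,"az":0,"fingers":1},{"x":-3,"y":-4.5,"z":0,"ax":0,"ay":0,"az":0,"fingers":1},{"x":-3,"y":-4.5,"z":0,"ax":0,"ay":0,"az":0,"fingers":1},{"x":-3,"y":-3.5,"z":0,"ax":0,"ay":0,"az":0,"fingers":1},{"x":-1,"y":-1.6,"z":0,"ax":0,"ay":0,"az":0,"fingers":1},{"x":0,"y":0,"z":0,"ax":0,"ay":0,"az":0,"fingers":1},{"x":0,"y":0,"z":0,"ax":0,"ay":0,"az":0,"fingers":1}]'; python3 - <<'E'
from h import *
t=np.array(status.get_obs()['tool_pos']);print(t);z=t[2]-.0307+.017
for c in('side','top'):
    im=snap(c,c+'4');print(c,cfit(c,im,.592,-.06,z,.028),cfit(c,im,.592,-.06,z,.028,(150,360)))
    print(c,'seal',cfit(c,im,.592,-.06,.091,.026,(180,360)))
E
```

```text
clock: 16.15
tool_pos: [0.5937, -0.0574, 0.1696]
tool_rot: [-0.001, 1.0, 0.0, -0.001]
ft_force: [0.0, 0.4, -0.8]
finger_gap: 0.229
gripper_force: 58.9
[ 0.59368621 -0.05735087  0.16962519]
side [ 21.9 592.  -60. ] [ 30.6 592.  -59. ]
side seal [ 29.6 589.  -70. ]
top [  9.5 588.  -61. ] [ 11.8 588.  -60. ]
top seal [ 21. 593. -61.]
```

```bash
python3 -m creep '[{"x":0,"y":0,"z":1.5,"ax":0,"ay":0,"az":0,"fingers":1},{"x":0,"y":0,"z":1.5,"ax":0,"ay":0,"az":0,"fingers":1},{"x":0,"y":0,"z":1.2,"ax":0,"ay":0,"az":0,"fingers":1},{"x":0,"y":0,"z":0,"ax":0,"ay":0,"az":0,"fingers":1},{"x":0,"y":0,"z":0,"ax":0,"ay":0,"az":0,"fingers":1}]'; python3 - <<'E'
from h import *
t=np.array(status.get_obs()['tool_pos']);print(t);z=t[2]-.0307+.017
for c in('side','top'):
    im=snap(c,c+'5');print(c,cfit(c,im,.592,-.06,z,.028),cfit(c,im,.592,-.06,z,.028,(150,360)))
    knob(c,(290,155,325,200) if c=='top' else (345,195,368,228),z+.019)
a=cv2.imread('pics/side5.png')[175:255,305:405];b=cv2.imread('pics/top5.png')[140:220,260:360];cv2.imwrite('pics/g.png',cv2.resize(np.hstack([a,b]),None,fx=4,fy=4,interpolation=2))
E
```

```text
clock: 16.88
tool_pos: [0.595, -0.0589, 0.1278]
tool_rot: [-0.001, 1.0, -0.0, 0.0]
ft_force: [0.1, -0.1, -0.5]
finger_gap: 0.231
gripper_force: 58.9
[ 0.59501414 -0.05891604  0.12784876]
side [ 30.4 595.  -61. ] [ 35.6 595.  -61. ]
side knob px [355.8 211.7] n 103 world [603. -43. 133.]
top [  7.8 595.  -65. ] [ 11.3 596.  -65. ]
top knob px [nan nan] n 0 world [nan nan nan]h.py:39: RuntimeWarning: Mean of empty slice.
  u=(x0+xs.mean(),y0+ys.mean());print(cam,'knob px',np.round(u,1),'n',len(xs),'world',(at(cam,u,z)*1000).round())
  ret = ret.dtype.type(ret / rcount)
```

View pics/g.png

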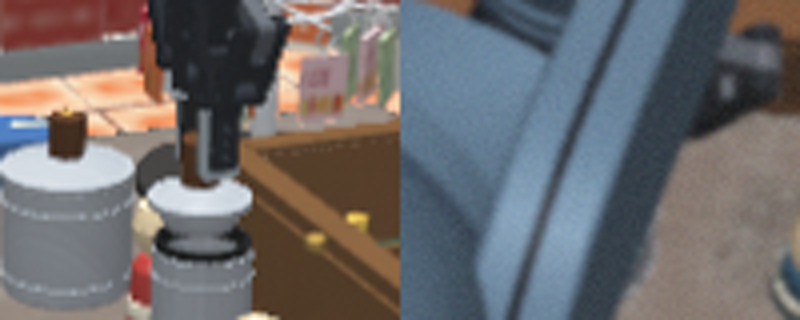

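In the side half, the lid flange spans columns 149–252 at row 198. The seal and canister span about 152–255 just below. The top view is blocked by the arm. I'll compare the column edges numerically.

```bash
python3 - <<'E'
from h import *
im=cv2.imread('pics/side5.png');g=cv2.cvtColor(im,cv2.COLOR_BGR2GRAY)
for r_ in (220,222,224,225,226,228,233,235,237,242,244,246): print(r_,g[r_,338:374].tolist())
th=np.linspace(0,6.28,90);C=lambda x,y,z,rr:proj('side',np.c_[x+rr*np.cos(th),y+rr*np.sin(th),z+0*th])
for n,z,rr in(('flange',.1278-.0307+.017,.028),('flangebot',.1278-.0307+.012,.028),('plug',.1278-.0307+.003,.021),('seal',.091,.026),('can',.08,.027),('can',.065,.027)):
    c=C(.593,-.060,z,rr);print(n,c.min(0).round(1),c.max(0).round(1))
E
```

```text
220 [104, 53, 67, 72, 71, 92, 153, 154, 198, 217, 214, 204, 102, 49, 50, 51, 50, 57, 89, 86, 72, 96, 174, 200, 198, 155, 133, 67, 64, 65, 64, 76, 99, 109, 112, 112]
222 [122, 48, 43, 78, 166, 218, 215, 213, 215, 218, 220, 221, 219, 193, 174, 161, 159, 149, 148, 160, 182, 220, 218, 216, 212, 209, 208, 213, 201, 140, 63, 63, 63, 66, 83, 102]
224 [157, 141, 128, 152, 203, 221, 216, 219, 219, 218, 218, 220, 221, 221, 221, 222, 223, 223, 222, 220, 218, 216, 214, 212, 212, 213, 211, 211, 218, 208, 88, 84, 72, 63, 63, 63]
225 [143, 163, 233, 218, 144, 200, 216, 221, 218, 218, 220, 220, 220, 220, 222, 224, 226, 226, 224, 221, 219, 216, 215, 212, 211, 211, 214, 216, 214, 185, 69, 88, 86, 73, 63, 63]
226 [135, 176, 243, 231, 150, 143, 184, 204, 214, 218, 221, 220, 220, 223, 225, 228, 229, 228, 225, 222, 220, 218, 217, 216, 215, 215, 214, 207, 176, 122, 64, 67, 82, 86, 77, 67]
228 [143, 180, 195, 201, 203, 188, 162, 113, 119, 124, 143, 154, 176, 187, 191, 199, 199, 197, 196, 194, 192, 186, 184, 170, 158, 121, 108, 97, 95, 63, 64, 64, 63, 65, 74, 88]
233 [121, 136, 149, 163, 179, 153, 66, 28, 26
[... 477 characters left out ...]
130, 113, 116, 119, 118, 120, 124, 124, 122, 120, 120, 122, 124, 118, 117, 117, 118, 115, 118, 118, 116, 113, 113, 107, 106, 108, 63, 64, 64, 63, 63]
244 [75, 78, 80, 83, 101, 146, 149, 125, 127, 118, 121, 124, 124, 124, 124, 123, 124, 125, 122, 120, 120, 120, 117, 118, 118, 116, 113, 114, 124, 137, 64, 63, 63, 63, 62, 63]
246 [74, 76, 79, 80, 90, 111, 112, 118, 133, 134, 136, 138, 133, 133, 134, 133, 135, 135, 131, 130, 130, 130, 131, 138, 131, 144, 119, 139, 106, 98, 63, 62, 62, 63, 63, 62]
flange [341.2 218.7] [368.  228.3]
flangebot [341.1 220.9] [367.9 230.6]
plug [344.4 226. ] [364.4 233.3]
seal [341.9 229.1] [366.6 238.3]
can [341.4 233.7] [366.9 243.4]
can [341.2 240.1] [366.6 250. ]
```

The canister sits about 0.7 px (about 1.5–2 mm) right of the lid. That agrees with the large lid's final offset, so I'll shift +2 mm in x and insert gently.

```bash
python3 -m creep '[{"x":-0.2,"y":0,"z":0,"ax":0,"ay":0,"az":0,"fingers":1},{"x":0,"y":0,"z":0.4,"ax":0,"ay":0,"az":0,"fingers":1},{"x":0,"y":0,"z":0.3,"ax":0,"ay":0,"az":0,"fingers":1},{"x":0,"y":0,"z":0,"ax":0,"ay":0,"az":0,"fingers":1}]'; python3 -m creep '[{"x":0,"y":0,"z":0.2,"ax":0,"ay":0,"az":0,"fingers":1},{"x":0,"y":0,"z":0.2,"ax":0,"ay":0,"az":0,"fingers":1},{"x":0,"y":0,"z":0,"ax":0,"ay":0,"az":0,"fingers":1}]'
```

```text
clock: 17.58
tool_pos: [0.5965, -0.0587, 0.1203]
tool_rot: [-0.001, 1.0, 0.0, -0.0]
ft_force: [0.3, 0.1, -0.1]
finger_gap: 0.234
gripper_force: 58.9
clock: 17.95
tool_pos: [0.5967, -0.0588, 0.1166]
tool_rot: [-0.001, 1.0, 0.0, -0.0]
ft_force: [-0.3, 0.7, 0.3]
finger_gap: 0.226
gripper_force: 58.9
```

```bash
python3 -m creep '[{"x":0,"y":0,"z":0.3,"ax":0,"ay":0,"az":0,"fingers":1},{"x":0,"y":0,"z":0.3,"ax":0,"ay":0,"az":0,"fingers":1},{"x":0,"y":0,"z":0,"ax":0,"ay":0,"az":0,"fingers":1}]' 80; python3 -m creep '[{"x":0,"y":0,"z":0.3,"ax":0,"ay":0,"az":0,"fingers":1},{"x":0,"y":0,"z":0.2,"ax":0,"ay":0,"az":0,"fingers":1},{"x":0,"y":0,"z":0,"ax":0,"ay":0,"az":0,"fingers":1}]'
```

```text
clock: 18.32
tool_pos: [0.5966, -0.0587, 0.1104]
tool_rot: [-0.001, 1.0, 0.0, -0.0]
ft_force: [0.3, -0.8, -0.5]
finger_gap: 0.22
gripper_force: 78.4
clock: 18.7
tool_pos: [0.597, -0.0588, 0.1067]
tool_rot: [-0.001, 1.0, -0.0, 0.0]
ft_force: [-1.8, 1.2, 4.2]
finger_gap: 0.222
gripper_force: 79.6
```

```bash
python3 -m creep '[{"x":0,"y":0,"z":0.2,"ax":0,"ay":0,"az":0,"fingers":1},{"x":0,"y":0,"z":0.2,"ax":0,"ay":0,"az":0,"fingers":1},{"x":0,"y":0,"z":0,"ax":0,"ay":0,"az":0,"fingers":1}]'; python3 -m creep '[{"x":0,"y":0,"z":0.15,"ax":0,"ay":0,"az":0,"fingers":1},{"x":0,"y":0,"z":0,"ax":0,"ay":0,"az":0,"fingers":1}]'
```

```text
clock: 19.08
tool_pos: [0.597, -0.0587, 0.1037]
tool_rot: [-0.001, 1.0, -0.0, 0.001]
ft_force: [-5.2, 1.5, 12.5]
finger_gap: 0.222
gripper_force: 80.5
clock: 19.32
tool_pos: [0.5971, -0.0587, 0.1037]
tool_rot: [-0.001, 1.0, -0.0, 0.001]
ft_force: [-8.1, 1.8, 21.2]
finger_gap: 0.222
gripper_force: 81.4
```

```bash
python3 -m creep '[{"x":0,"y":0,"z":-0.25,"ax":0,"ay":0,"az":0,"fingers":1},{"x":0,"y":0,"z":0,"ax":0,"ay":0,"az":0,"fingers":0.5},{"x":0,"y":0,"z":0,"ax":0,"ay":0,"az":0,"fingers":0.5},{"x":0,"y":0,"z":0,"ax":0,"ay":0,"az":0,"fingers":0.5},{"x":0,"y":0,"z":-2,"ax":0,"ay":0,"az":0,"fingers":0.5},{"x":0,"y":0,"z":-3,"ax":0,"ay":0,"az":0,"fingers":0.5},{"x":0,"y":-4,"z":0,"ax":0,"ay":0,"az":0,"fingers":0.5},{"x":-0.2,"y":-5,"z":0,"ax":0,"ay":0,"az":0,"fingers":0.5},{"x":0,"y":-5,"z":0,"ax":0,"ay":0,"az":0,"fingers":0.5},{"x":0,"y":-2.8,"z":0,"ax":0,"ay":0,"az":0,"fingers":0.5},{"x":0,"y":0,"z":0,"ax":0,"ay":0,"az":0,"fingers":0.5},{"x":0,"y":0,"z":0,"ax":0,"ay":0,"az":0,"fingers":0.5}]'; python3 - <<'E'
from h import *
for c in('side','top'):
    im=snap(c,c+'6');print(c,'LM',cfit(c,im,.596,-.227,.071,.034),'LS',cfit(c,im,.595,-.06,.102,.028))
a=cv2.imread('pics/side6.png')[190:320,300:420];cv2.imwrite('pics/i.png',cv2.resize(a,None,fx=4.6,fy=4.6,interpolation=2))
E
```

```text
clock: 20.82
tool_pos: [0.5988, -0.226, 0.1524]
tool_rot: [-0.001, 1.0, 0.001, -0.0]
ft_force: [-0.0, 0.6, -0.8]
finger_gap: 0.502
gripper_force: 0.0
side LM [  34.7  598.  -227. ] LS [ 13.8 583.  -66. ]
top LM [ 5.00e-01  5.88e+02 -2.36e+02] LS [  3.7 607.  -49. ]
```

View pics/i.png

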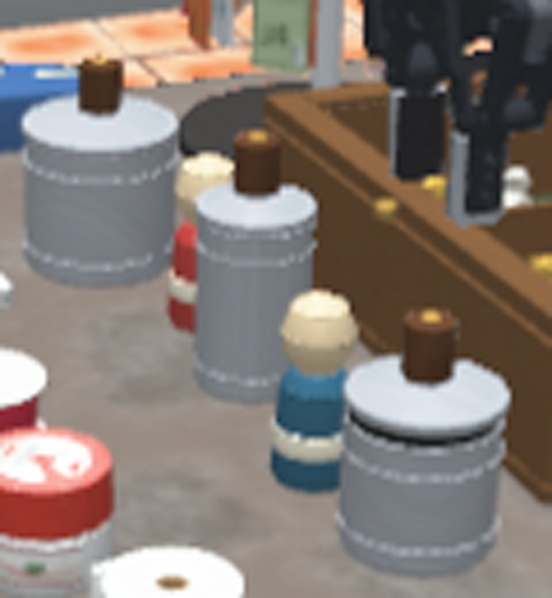

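Large and small lids are seated with no black at crop (100,140) and (257,215). The medium still shows its black seal at (425,435). I'll descend and grip its knob.

```bash
python3 -m creep '[{"x":0,"y":0,"z":2,"ax":0,"ay":0,"az":0,"fingers":0.5},{"x":0,"y":0,"z":2,"ax":0,"ay":0,"az":0,"fingers":0.5},{"x":0,"y":0,"z":1.8,"ax":0,"ay":0,"az":0,"fingers":0.5},{"x":0,"y":0,"z":1,"ax":0,"ay":0,"az":0,"fingers":0.5},{"x":0,"y":0,"z":0,"ax":0,"ay":0,"az":0,"fingers":0.5},{"x":0,"y":0,"z":0,"ax":0,"ay":0,"az":0,"fingers":0.6},{"x":0,"y":0,"z":0,"ax":0,"ay":0,"az":0,"fingers":0.68},{"x":0,"y":0,"z":0,"ax":0,"ay":0,"az":0,"fingers":0.75},{"x":0,"y":0,"z":0,"ax":0,"ay":0,"az":0,"fingers":1},{"x":0,"y":0,"z":0,"ax":0,"ay":0,"az":0,"fingers":1},{"x":0,"y":0,"z":0,"ax":0,"ay":0,"az":0,"fingers":1}]' 80
```

```text
clock: 22.3
tool_pos: [0.5995, -0.2271, 0.0858]
tool_rot: [-0.001, 1.0, -0.0, 0.001]
ft_force: [-0.0, 0.3, 5.4]
finger_gap: 0.225
gripper_force: 78.2
```

```bash
python3 -m creep '[{"x":0,"y":0,"z":0.2,"ax":0,"ay":0,"az":0,"fingers":1},{"x":0,"y":0,"z":0.2,"ax":0,"ay":0,"az":0,"fingers":1},{"x":0,"y":0,"z":0,"ax":0,"ay":0,"az":0,"fingers":1}]'
```

```text
clock: 22.68
tool_pos: [0.5995, -0.2271, 0.0816]
tool_rot: [-0.001, 1.0, -0.0, 0.001]
ft_force: [-0.5, 0.2, 5.2]
finger_gap: 0.221
gripper_force: 78.3
```

```bash
python3 -m creep '[{"x":0,"y":0,"z":0.2,"ax":0,"ay":0,"az":0,"fingers":1},{"x":0,"y":0,"z":0.15,"ax":0,"ay":0,"az":0,"fingers":1},{"x":0,"y":0,"z":0,"ax":0,"ay":0,"az":0,"fingers":1}]';python3 -m creep '[{"x":0,"y":0,"z":0.15,"ax":0,"ay":0,"az":0,"fingers":1},{"x":0,"y":0,"z":0,"ax":0,"ay":0,"az":0,"fingers":1}]'
```

```text
clock: 23.05
tool_pos: [0.5995, -0.2272, 0.0799]
tool_rot: [-0.001, 1.0, -0.001, 0.001]
ft_force: [-4.1, 1.3, 15.3]
finger_gap: 0.225
gripper_force: 79.8
clock: 23.3
tool_pos: [0.5995, -0.2272, 0.0798]
tool_rot: [-0.001, 1.0, -0.001, 0.001]
ft_force: [-6.3, 3.5, 23.1]
finger_gap: 0.226
gripper_force: 80.6
```

Travel was 6.0 mm and it has stopped against the rim. I'll release, retreat and check.

```bash
python3 -m creep '[{"x":0,"y":0,"z":-0.25,"ax":0,"ay":0,"az":0,"fingers":1},{"x":0,"y":0,"z":0,"ax":0,"ay":0,"az":0,"fingers":0.5},{"x":0,"y":0,"z":0,"ax":0,"ay":0,"az":0,"fingers":0.5},{"x":0,"y":0,"z":0,"ax":0,"ay":0,"az":0,"fingers":0.5},{"x":0,"y":0,"z":-2,"ax":0,"ay":0,"az":0,"fingers":0.5},{"x":0,"y":0,"z":-4,"ax":0,"ay":0,"az":0,"fingers":0.5},{"x":0,"y":0,"z":-4,"ax":0,"ay":0,"az":0,"fingers":0.5},{"x":0,"y":0,"z":-4,"ax":0,"ay":0,"az":0,"fingers":0.5},{"x":4,"y":0,"z":0,"ax":0,"ay":0,"az":0,"fingers":0.5},{"x":4,"y":0,"z":0,"ax":0,"ay":0,"az":0,"fingers":0.5},{"x":4,"y":0,"z":0,"ax":0,"ay":0,"az":0,"fingers":0.5},{"x":0,"y":0,"z":0,"ax":0,"ay":0,"az":0,"fingers":0.5}]'; python3 - <<'E'
from h import *
a=snap('side')[190:320,300:420];b=snap('top')[140:270,150:450]
a=cv2.resize(a,None,fx=3.6,fy=3.6,interpolation=2);b=cv2.resize(b,(360,156));b=cv2.copyMakeBorder(b,0,a.shape[0]-156,0,0,0)
cv2.imwrite('pics/j.png',np.hstack([a,b])[:,:,::-1])
E
```

```text
clock: 24.8
tool_pos: [0.4769, -0.2266, 0.2182]
tool_rot: [0.0, 1.0, 0.0, -0.001]
ft_force: [1.2, -0.0, -0.4]
finger_gap: 0.499
gripper_force: 0.0
```

View pics/j.png

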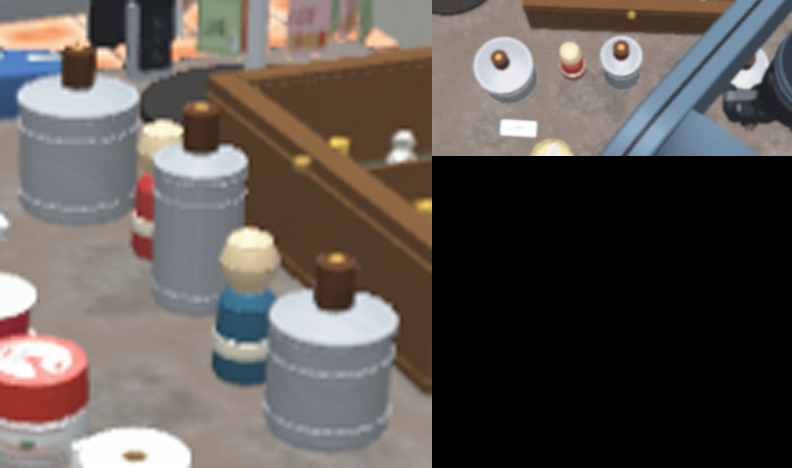

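All three lids sit flush with no black showing (side crop (78,95), (200,160) and (333,320)). The dolls and the other things in view are undisturbed.

```bash
python3 -c "
from station import r
print(r.close_job())"
```

```text
the job is handed in; nothing more can be done
None
```

All three canisters are closed: each lid was pressed down to its stop, the last pictures show no black seal, nothing in view had moved, and the job was handed in at about 25 s.

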